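Chock the rolling pin on the draining board

ROBOT

A 7-joint arm with a two-finger parallel gripper is mounted at the origin on a cart in front of the work surface, level with it; the furniture and walls round the work are solid. World frame = base frame: x ahead of the robot, y to its left, z up, the work surface at z = 0. Lengths are in m, angles in rad, forces in N, time in s.
With the tool pointing down it reaches from about 0.4 to 0.875 m from the base axis. Payload 6.5 kg.
Tool frame: the origin (TCP) lies between the finger pads; the fingertips stand 19 mm ahead of it and the grasp point (between the pads) is the TCP; z points along the fingers, y is the line along which they close (so a half turn about z gives the same grasp; the last joint's range is limited). The gripper opens to 88 mm and grips with 3 to 60 N. Pads are 18 mm wide; open, the fingers measure 123 mm over their backs; the gripper's body (75 mm by 187 mm) begins 45 mm behind the grasp point.
Start: joints at [1.15, 0.536, -0.004, 1.538, 0.003, 1.067, -0.071], TCP at [0.226, -0.61, 0.258] pointing down, gripper open.
Joint ranges: [-2.7, 2.7], [-0.37, 2.16], [-1.27, 1.26], [0.24, 2.4], [-1.31, 4.45], [0.19, 1.91], [-2.76, 2.76]. Speed limits (rad/s): [2.39, 2.39, 3.14, 3.14, 3.14, 3.14, 3.14].

INTERFACE

Orientations are given as a unit quaternion [x, y, z, w].
In Python, from workcell import env gives the robot as it stands. The module is installed in compiled form; this text tells all that it offers.
- The arm moves only by the tool arm_command, never from a script. Its argument "steps" is one flat list of numbers, 5 for each row, row after row: the shift along the world's x, y, z in m, then the turn about the world's z in degrees, then the closure, from 0 (fully open) to 1 (shut). A call has 1 to 20 rows; each row shifts and turns the commanded pose from where the row before left it; what a row does not reach is not made up. A row lasts 1/8 s, in which the tool goes at most 62.5 mm and 10.7 degrees, less where a joint would pass 70% of its speed; a pose out of reach is approached as far as the arm can. A call is refused whole if a number of a shift passes 0.0625 or a number of a turn 10.7, either way. A call with a gripper value outside its range is refused whole. The fingers move at their own pace and stop on an object; "squeeze" is the grip in N (left out, the last holds). Time passes only in rows, so rows that do not move let the fingers close. It gives the time, the measured TCP pose, the force, the opening and the grip force at its end, in the units of the state.
- env.get_state(): the state, without advancing time (a new reading comes with each control period).
- env.read_camera(name): name is "scene" or "top" or "wrist"; returns the picture (480x640x3 uint8, red, green, blue); there is no depth.
- env.camera_model(name): a dict with "K" (3x3 intrinsics, pixels), "extrinsics" (4x4, takes a point from camera to world coordinates). Camera axes: x right, y up, looking along -z (the intrinsics and any distortion apply to the point x, -y, -z); pixel columns grow to the right and rows downward; lengths in m; the calibration is good to about 2 mm. A picture is of the moment at which its call begins: read the wrist's pose just before it. camera_model takes no time and is no camera call; for the wrist camera it gives the pose at the moment of the call.
- env.close_job(): hands the job in; it is judged then, once.
The state is a dict: "time_s": time; "q": joint angles; "qvel": joint speeds; "joint_torque": joint torques, N m; "tool_pos": TCP position; "tool_rot": TCP orientation; "ft_force": force on the tool from outside, world axes, zero at the start; "torque": the same for the moment, N m; "opening": opening from 0.0 (shut) to 1.0 (fully open); "grip_force": force on a finger pad.
Only numpy, scipy, OpenCV 4.12 (cv2) and the standard library are available. Lean on these libraries where they do the work, as an engineer would, in place of code of your own. Each camera call takes 0.05 s, during which the arm holds its last target. There are 200 camera calls.

TASK

The rinsed rolling pin is to dry on the sloping draining board, where it would roll off towards the sink. First set the blue forked chock down on the board, lined up with it and its two prongs pointing uphill, and let it go; only then lay the pin gently across the slope, right against the tips of both prongs and centred on them, and let go so that it stays put on the board.

Things in the scene. Friction and masses are not known exactly. Their poses are not given: they have to be found in the camera images.
- pin: Plain straight rolling pin of brown wood, a cylinder 44 mm in diameter, 220 mm long, about 0.24 kg, lying on the level worktop, free to roll. Origin: its centre, on its axis (22 mm above what it lies on). Its x axis runs along the pin; y and z turn as it rolls.
- chock: Loose blue U-shaped chock, 28 mm high, 0.16 kg. Bar 140 (x) by 18 mm (y); origin under its middle. Two prongs, 34 mm wide, 53 mm either side of the middle, point to +y, reach 58 mm from the origin; 20 mm high, ends ramp down at 40 degrees. The 72 mm gap between them is for a finger, gripping the bar (across y) or the pin. Pin touching both prongs: axis along x, 69 mm to +y of the origin.
- drainer: Fixed grey sloping draining board, 280 (x) by 260 mm (y), dark lines running down the slope, no rim. Origin: under its centre at worktop height; its frame is level. Its flat top falls 5 degrees to -y (sink side): 19.4 mm above the worktop over the origin, 8 mm at the low edge, 31 mm at the high edge (+y).
Mind the look-alikes: they are no part of the job. There is more than one size of the chock; the job needs the larger.

How it is judged:
On the way:
1. the chock stands on the draining board, let go and at rest, while the pin still lies on the worktop (contact force between chock and drainer above 0.3 N and contact force between the fingers and chock below 0.05 N and linear speed of chock below 0.02 m/s and distance of pin from where it was at the start of the episode below 0.05 m and height (world z) of pin below 0.03 m and contact force between the fingers and pin below 0.05 N), for 0.2 s.
At the end, for the whole second after the job is handed in: Chock flat on the board within 12 degrees of square, prongs uphill, within 100 mm of the board's middle; pin at rest on the board against the prongs (axis 60 to 77 mm before the bar's middle, 8 degrees from parallel, centred to 35 mm, within 80 mm of the board's middle); both released (contact force between each of chock, pin and drainer above 0.3 N and angle between the x axis of chock and the x axis of drainer, either way round below 0.22 rad and angle between chock's own z axis and vertical below 0.14 rad and y of chock in the frame of drainer below 0.06 m and angle between the x axis of pin and the x axis of chock, either way round below 0.14 rad and y of pin in the frame of chock between 0.06 and 0.077 m and x of pin in the frame of chock between -0.035 and 0.035 m and y of pin in the frame of drainer between -0.125 and 0.125 m and x of pin in the frame of drainer between -0.08 and 0.08 m and x of chock in the frame of drainer between -0.1 and 0.1 m and linear speed of each of pin, chock below 0.01 m/s); the robot touches nothing.
It fails at once if the pin is let go on the draining board with no chock close below it (more than about 25 mm of free run) (contact force between pin and drainer above 0.05 N and contact force between the fingers and pin below 0.02 N and horizontal distance between pin and chock above 0.097 m).
It fails at once if the pin is dropped (falls free faster than 0.6 m/s, from about 2 cm or more) (contact force between anything else and pin below 0.02 N and linear speed of pin above 0.6 m/s).
It also fails if it takes over 58 s, if anything falls off the work surface, if the arm or the gripper's body presses on something with over 40 N, if the wrist force passes 120 N, or if a joint passes its speed limit or range.

## Working session

There is one attempt and no reset: what is moved stays moved. The work goes in short steps, Python scripts to look and compute and a tool call to move; the robot and the scene stay as the last step left them, time stands still between calls to the robot, and variables do not carry over. Pictures are saved under pics/ and viewed, at most 10 in all, crops included, and the job is handed in when it is done.

Besides the shell and the picture viewer there is one more tool, called after "Emit:" by a JSON object that holds its "method" and its "body". arm_command: Moves the arm, as the interface text tells. Its arguments: {"type":"object","properties":{"steps":{"type":"array"},"squeeze":{"type":"number"}},"required":["steps"]}

```bash
mkdir -p pics; python3 - <<'E'
from workcell import env
import cv2, numpy as np
for n in("scene","top"):
    im=env.read_camera(n); cv2.imwrite(f"pics/{n}0.png",im[:,:,::-1]); m=env.camera_model(n)
    print(n,np.round(m["K"],1).tolist(),np.round(m["extrinsics"],3).tolist(),[k for k in m])
s=env.get_state(); print(s["time_s"],s["tool_pos"],s["tool_rot"],s["opening"])
E
```

```text
scene [[588.3, 0.0, 325.0], [0.0, 588.3, 246.8], [0.0, 0.0, 1.0]] [[-0.654, 0.561, -0.508, -0.018], [-0.756, -0.471, 0.454, 0.506], [0.015, 0.681, 0.732, 0.822], [0.0, 0.0, 0.0, 1.0]] ['K', 'extrinsics']
top [[493.6, 0.0, 325.2], [0.0, 493.6, 243.4], [0.0, 0.0, 1.0]] [[0.07, 0.974, -0.216, 0.331], [-0.998, 0.068, -0.018, 0.027], [-0.003, 0.217, 0.976, 0.9], [0.0, 0.0, 0.0, 1.0]] ['K', 'extrinsics']
0.1 [ 0.22560968 -0.6090536   0.25693987] [ 9.84302295e-01  1.76489127e-01 -1.87472958e-04 -7.38287884e-04] 0.9995858468700582
```

View pics/top0.png

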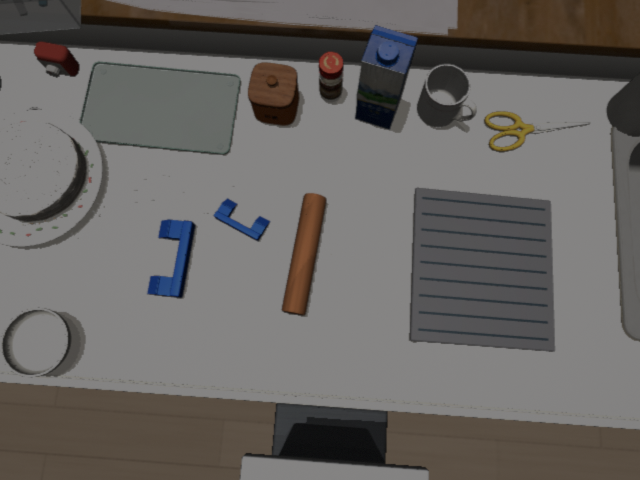

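View pics/scene0.png

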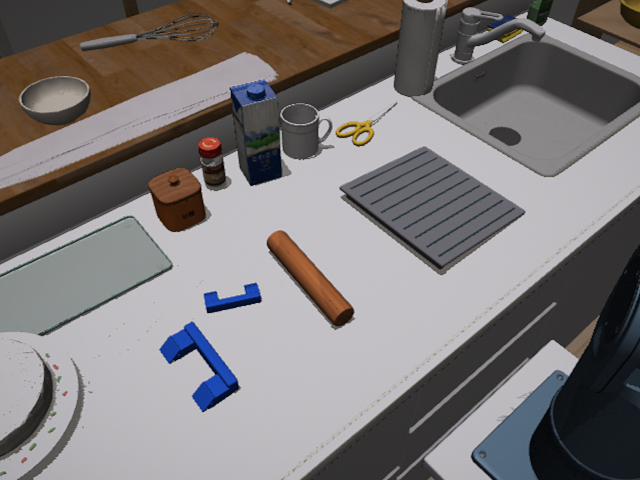

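Top view: the large chock is at about (172,260), with its bar at (187,260) and its prongs to the left. The pin runs (313,197)–(294,312). The drainer is at about (482,268), lines running left to right, with the sink on the right. Prongs left means uphill, so the chock needs only a small turn.

```bash
cat > h.py <<'E'
from workcell import env
import cv2, numpy as np
def ray(m,uv,z):
    """pixel(s) -> world points on plane(s) z"""
    uv=np.atleast_2d(np.array(uv,float)); K=m["K"];E=np.array(m["extrinsics"])
    d=np.c_[(uv[:,0]-K[0][2])/K[0][0],-(uv[:,1]-K[1][2])/K[1][1],-np.ones(len(uv))]@E[:3,:3].T
    o=E[:3,3]; return o+d*((z-o[2])/d[:,2])[:,None]
def big(mask,k=0):
    c=sorted(cv2.findContours(mask,cv2.RETR_EXTERNAL,cv2.CHAIN_APPROX_NONE)[0],key=cv2.contourArea)[::-1]
    return c[k]
E
python3 - <<'E'
from h import *
im=cv2.imread("pics/top0.png"); m=env.camera_model("top"); hsv=cv2.cvtColor(im,cv2.COLOR_BGR2HSV)
blue=cv2.inRange(hsv,(105,150,40),(130,255,255)); blue[:180]=0
c=big(blue); print("chock",cv2.approxPolyDP(c,2.5,True)[:,0].tolist())
br=cv2.inRange(hsv,(3,100,50),(20,255,255)); br[:180]=0;br[330:]=0
c=big(br); r=cv2.minAreaRect(c); p=cv2.boxPoints(r); print("pin",r,np.round(ray(m,p,.022),4).tolist())
P=ray(m,[r[0]],.022);print(P)
gr=cv2.inRange(im,(40,40,40),(140,140,140)); gr[:,:395]=0; gr[:,575:]=0; gr[:170]=0; gr[360:]=0
gr=cv2.morphologyEx(gr,cv2.MORPH_CLOSE,np.ones((5,5)))
q=cv2.approxPolyDP(big(gr),8,True)[:,0]; print("dr",q.tolist())
for a in q: print(a,np.round(ray(m,[a],.031 if a[0]<480 else .008)[0],4))
A=cv2.resize(im[205:310,135:205],None,fx=5,fy=5,interpolation=cv2.INTER_CUBIC)
s=cv2.imread("pics/scene0.png"); B=cv2.resize(s[315:415,150:245],None,fx=4.5,fy=5,interpolation=cv2.INTER_CUBIC)
h=max(A.shape[0],B.shape[0]); pad=lambda X:cv2.copyMakeBorder(X,0,h-X.shape[0],0,0,cv2.BORDER_CONSTANT)
cv2.imwrite("pics/c.png",np.clip(np.hstack([pad(A),pad(B)])*1.6,0,255).astype('uint8'))
E
```

```text
chock [[162, 221], [159, 236], [180, 240], [172, 278], [151, 277], [148, 292], [178, 296], [192, 223]]
pin ((304.30816650390625, 253.14723205566406), (23.020057678222656, 120.96730041503906), 11.070201873779297) [[0.3992, 0.1127, 0.022], [0.6217, 0.0891, 0.022], [0.616, 0.0464, 0.022], [0.3942, 0.0722, 0.022]]
[[0.50483312 0.08039594 0.022     ]]
dr [[395, 170], [395, 359], [574, 359], [574, 170]]
[395 170] [ 0.6724 -0.0764  0.031 ]
[395 359] [ 0.3294 -0.0899  0.031 ]
[574 359] [ 0.3513 -0.4065  0.008 ]
[574 170] [ 0.7049 -0.4202  0.008 ]
```

View pics/c.png

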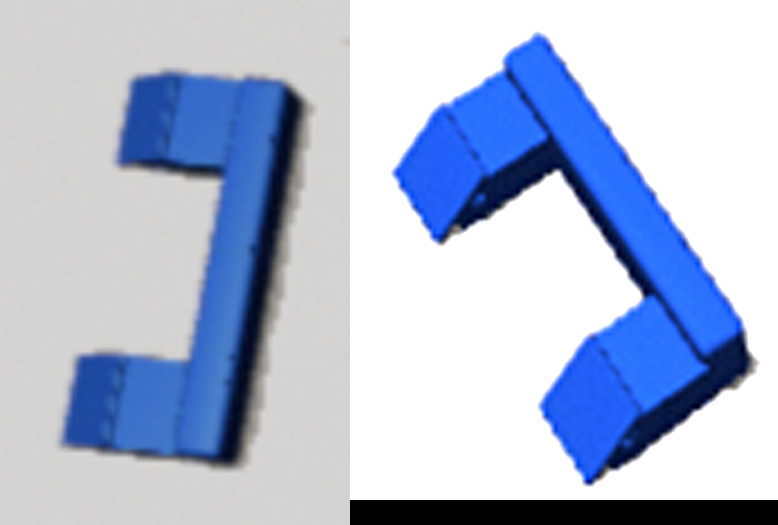

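The crop shows the larger chock clearly, prongs to the left. The bar's top corners are at top-image pixels (183.6,220.6), (192.4,222), (179.4,296.6) and (171,296.4).

```bash
python3 - <<'E'
from h import *
im=cv2.imread("pics/top0.png"); m=env.camera_model("top")
p=ray(m,[(183.6,220.6),(192.4,222),(179.4,296.6),(171,296.4)],.028)
ax=(p[0]+p[1]-p[2]-p[3])/2; print("chock",p.mean(0),np.linalg.norm(ax),np.degrees(np.arctan2(ax[1],ax[0])),np.linalg.norm(p[0]-p[1]))
ms=env.camera_model("scene")
t=np.array([(541-350,38),(507-350,58),(708-350,352),(741-350,325)])/[4.5,5]+[150,315]
p=ray(ms,t,.028); print("scene",p.mean(0)); ax=(p[0]+p[1]-p[2]-p[3])/2; print(np.linalg.norm(ax),np.degrees(np.arctan2(ax[1],ax[0])))
g=cv2.cvtColor(im,cv2.COLOR_BGR2GRAY); roi=g[175:365,390:575]
_,b=cv2.threshold(roi,0,255,cv2.THRESH_BINARY_INV+cv2.THRESH_OTSU); b=cv2.morphologyEx(b,cv2.MORPH_OPEN,np.ones((5,5)))
q=cv2.approxPolyDP(big(b),6,True)[:,0]+[390,175]; P=[]
for a in q:
    w=ray(m,[a],.031 if a[0]<480 else .008)[0]; P.append(w); print(a,np.round(w,4))
P=np.array(P); print(P.mean(0),np.linalg.norm(P-np.roll(P,1,0),axis=1)); 
for i in range(4):
    d=P[i]-P[i-1]; print(np.degrees(np.arctan2(d[1],d[0])))
E
```

```text
chock [0.47898932 0.29944685 0.028     ] 0.13841928006685186 -1.9434077566925598 0.016496514778737436
scene [0.47742688 0.30068809 0.028     ]
0.1352163137230634 -2.4649301837613447
[415 188] [ 0.6397 -0.1146  0.031 ]
[409 340] [ 0.363  -0.1127  0.031 ]
[553 351] [ 0.3625 -0.3702  0.008 ]
[550 201] [ 0.6396 -0.3728  0.008 ]
[ 0.50121152 -0.24257418  0.0195    ] [0.2592003  0.27666957 0.25850275 0.27705404]
89.97951254942265
179.6077723904353
-90.10483555716434
-0.5366035674318902
```

Emit:
{"method": "arm_command", "body": {"steps": [0.05,0.034,0,-4.5,0,0.05,0.034,0,-4.5,0,0.05,0.034,0,-4.5,0,0.05,0.034,0,-4.5,0,0.05,0.034,0,-4.5,0,0,0.06,0,0,0,0,0.06,0,0,0,0,0.06,0,0,0,0,0.06,0,0,0,0,0.06,0,0,0,0,0.06,0,0,0,0,0.06,0,0,0,0,0.06,0,0,0,0,0.06,0,0,0,0,0.06,-0.02,0,0,0,0.06,-0.03,0,0,0,0.06,-0.03,0,0,0.002,0.02,-0.03,0,0,0,0,0,0,0], "squeeze": 15}}

```text
time_s: 2.48
tool_pos: [0.4757, 0.2923, 0.1498]
tool_rot: [1.0, -0.017, -0.002, 0.001]
ft_force: [-0.8, -0.1, -0.4]
opening: 1.001
grip_force: 0.0
```

```bash
python3 - <<'E'
from h import *
m=env.camera_model("wrist"); im=env.read_camera("wrist"); cv2.imwrite("pics/w1.png",im[:,:,::-1])
print(np.round(m["K"],1).tolist(),np.round(m["extrinsics"],3).tolist()); s=env.get_state(); print(s["time_s"],s["tool_pos"],s["tool_rot"])
E
```

```text
[[415.5, 0.0, 324.8], [0.0, 415.5, 232.8], [0.0, 0.0, 1.0]] [[-0.035, 0.953, 0.301, 0.554], [-0.999, -0.034, -0.009, 0.291], [0.002, -0.301, 0.954, 0.278], [0.0, 0.0, 0.0, 1.0]]
2.525 [0.47703521 0.29108645 0.1512493 ] [ 9.99827627e-01 -1.85138466e-02 -1.10593462e-03  8.54748983e-04]
```

View pics/w1.png

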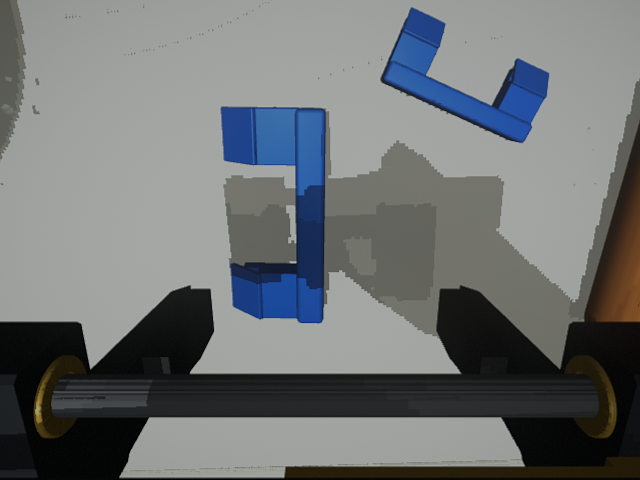

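The wrist view shows the chock's bar top from (297–325,109) to (297–323,322), with the prongs to the left.

```bash
python3 - <<'E'
from h import *
m=env.camera_model("wrist")
p=ray(m,[(297,109),(325,109),(323,322),(297,322)],.028)
ax=(p[0]+p[1]-p[2]-p[3])/2; print(p.round(4),p.mean(0),np.linalg.norm(ax),np.degrees(np.arctan2(ax[1],ax[0])))
print(env.get_state()["tool_pos"])
E
```

```text
[[0.5526 0.3052 0.028 ]
 [0.552  0.289  0.028 ]
 [0.4135 0.2955 0.028 ]
 [0.4141 0.3132 0.028 ]] [0.48303061 0.30071923 0.028     ] 0.13867089511441402 -2.9935988098315662
[0.47703521 0.29108645 0.1512493 ]
```

Emit:
{"method": "arm_command", "body": {"steps": [0.003,0.008,-0.04,0,0,0,0,-0.045,0,0,0,0,-0.04,0,0,0,0,0,0,0,0,0,0,0,1,0,0,0,0,1,0,0,0,0,1,0,0,0,0,1,0,0,0,0,1,0,0,0,0,1], "squeeze": 20}}

```text
time_s: 3.78
tool_pos: [0.4807, 0.2996, 0.027]
tool_rot: [1.0, -0.019, -0.0, 0.0]
ft_force: [-0.3, -0.5, -0.2]
opening: 0.343
grip_force: 0.0
```

Emit:
{"method": "arm_command", "body": {"steps": [0,0,0,0,1,0,0,0,0,1,0,0,0,0,1,0,0,0,0,1]}}

```text
time_s: 4.28
tool_pos: [0.4808, 0.2996, 0.027]
tool_rot: [1.0, -0.019, -0.0, -0.0]
ft_force: [-0.4, -0.3, -1.0]
opening: 0.202
grip_force: 20.0
```

Emit:
{"method": "arm_command", "body": {"steps": [0,0,0.05,0,1,0,0,0.05,0,1,0,-0.02,0.02,0,1,0.002,-0.055,0,0.3,1,0.002,-0.055,0,0.3,1,0.002,-0.055,0,0.3,1,0.002,-0.055,0,0.3,1,0.002,-0.055,0,0.3,1,0.002,-0.055,0,0.2,1,0.002,-0.055,0,0.2,1,0.002,-0.055,0,0,1,0.002,-0.055,0,0,1,0.002,-0.055,0,0,1,0,-0.008,0,0,1,0,0,-0.03,0,1,0,0,0,0,1]}}

```text
time_s: 6.28
tool_pos: [0.499, -0.2766, 0.1151]
tool_rot: [1.0, -0.002, -0.002, -0.001]
ft_force: [0.1, 0.9, -1.4]
opening: 0.202
grip_force: 20.0
```

```bash
python3 - <<'E'
from h import *
im=env.read_camera("top"); cv2.imwrite("pics/t2.png",im[100:,200:600,::-1])
im=env.read_camera("wrist"); cv2.imwrite("pics/w2.png",im[:,:,::-1])
cv2.imwrite("pics/tw.png",np.hstack([cv2.imread("pics/t2.png"),cv2.resize(cv2.imread("pics/w2.png"),(400,380))]))
s=env.get_state(); print(s["time_s"],s["tool_pos"],s["tool_rot"],s["grip_force"],s["opening"])
E
```

```text
6.375 [ 0.50083845 -0.277366    0.11725881] [ 9.99998349e-01 -1.74207410e-03 -3.45497567e-04 -3.83289122e-04] 19.996876227669418 0.20516912516531058
```

View pics/tw.png

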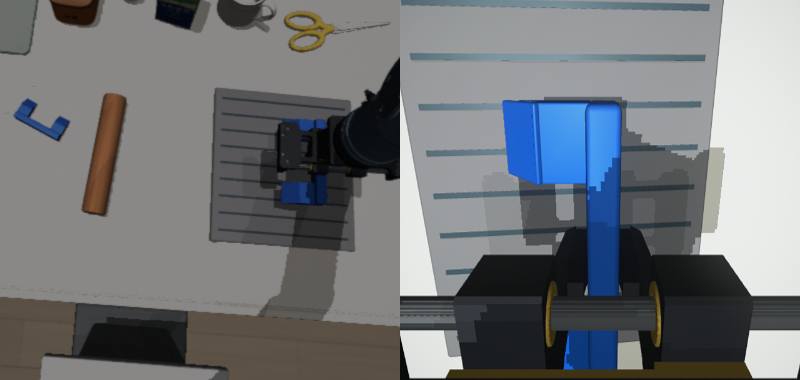

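The chock is held square over the board, bar across the slope and prongs uphill. Next I lower it.

Emit:
{"method": "arm_command", "body": {"steps": [0,0,-0.03,0,1,0,0,-0.03,0,1,0,0,-0.006,0,1,0,0,-0.002,0,1,0,0,-0.002,0,1,0,0,0,0,1], "squeeze": 8}}

```text
time_s: 7.12
tool_pos: [0.5017, -0.2788, 0.0481]
tool_rot: [1.0, -0.002, 0.001, 0.0]
ft_force: [-0.7, -0.5, 0.0]
opening: 0.207
grip_force: 8.0
```

Emit:
{"method": "arm_command", "body": {"steps": [0,0,-0.002,0,1,0,0,-0.001,0,1,0,0,0,0,1], "squeeze": 4}}

```text
time_s: 7.5
tool_pos: [0.501, -0.2787, 0.0442]
tool_rot: [1.0, -0.002, 0.0, 0.0]
ft_force: [0.9, -2.1, 1.4]
opening: 0.218
grip_force: 4.1
```

Emit:
{"method": "arm_command", "body": {"steps": [0,0,0,0,0.7,0,0,0,0,0.6,0,0,0.001,0,0.5,0,0,0.002,0,0.5,0,0,0.03,0,0.5,0,0,0.05,0,0.5,0,0.04,0.03,0,0,0,0.06,0,0,0,0,0.06,0,0,0,0,0.06,0,-1.5,0,0,0.06,0,-1.5,0,0,0.06,0,-1.5,0,0,0.016,0,-1.5,0,0,0,0,0,0]}}

```text
time_s: 9.25
tool_pos: [0.5007, 0.0791, 0.1572]
tool_rot: [0.999, -0.053, 0.0, -0.0]
ft_force: [0.2, -0.2, 0.0]
opening: 0.999
grip_force: 0.0
```

```bash
python3 - <<'E'
from h import *
m=env.camera_model("wrist"); im=env.read_camera("wrist")[:,:,::-1].copy(); cv2.imwrite("pics/w3.png",im)
s=env.get_state(); print(s["time_s"],s["tool_pos"],s["tool_rot"])
br=cv2.inRange(cv2.cvtColor(im,cv2.COLOR_BGR2HSV),(3,100,40),(20,255,255)); br[360:]=0
r=cv2.minAreaRect(big(br)); p=cv2.boxPoints(r); print(r,ray(m,p,.022).round(4).tolist())
mt=env.camera_model("top"); t=env.read_camera("top")[:,:,::-1].copy()
h=cv2.cvtColor(t,cv2.COLOR_BGR2HSV); b=cv2.inRange(h,(105,150,40),(130,255,255)); b[:180]=0; b[:,:400]=0
c=cv2.approxPolyDP(big(b),2.5,True)[:,0]; print("chock",c.tolist())
A=cv2.resize(t[215:325,420:560],None,fx=3,fy=3,interpolation=cv2.INTER_CUBIC)
W=cv2.resize(im,(373,330-50)); W=cv2.copyMakeBorder(W,0,50,0,0,cv2.BORDER_CONSTANT)
cv2.imwrite("pics/v3.png",np.clip(np.hstack([A,W])*1.4,0,255).astype('uint8'))
E
```

```text
9.3 [0.50074044 0.07733392 0.15711007] [ 9.98537258e-01 -5.40674542e-02 -1.09819315e-05  2.33624701e-04]
((320.71514892578125, 196.16754150390625), (73.715087890625, 326.5459899902344), 1.0416266918182373) [[0.4044, 0.123, 0.022], [0.6199, 0.0896, 0.022], [0.6147, 0.0474, 0.022], [0.3976, 0.0694, 0.022]]
chock [[472, 229], [472, 246], [498, 250], [498, 286], [471, 287], [471, 304], [510, 306], [510, 230]]
```

View pics/v3.png

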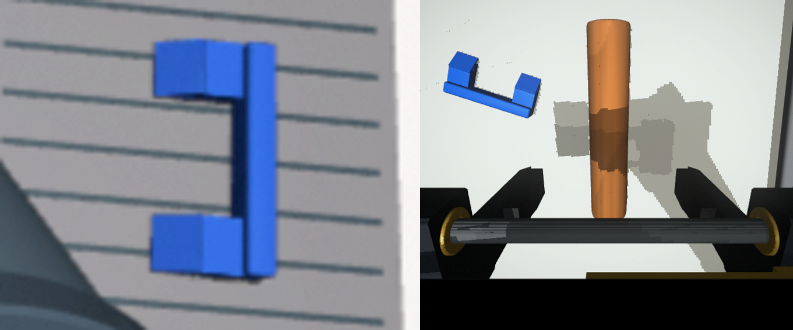

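Left panel: the chock stands on the board, bar top corners at crop (246–275,43) and (245–275,276), prongs uphill. Right panel: the pin lies centred between the fingers.

```bash
python3 - <<'E'
from h import *
m=env.camera_model("top")
p=ray(m,np.array([(246,43),(275,43),(275,276),(245,276)])/3+[420,215],.044)
ax=(p[0]+p[1]-p[2]-p[3])/2; print(p.mean(0),np.linalg.norm(ax),np.degrees(np.arctan2(ax[1],ax[0])))
E
```

```text
[ 0.49948786 -0.27755324  0.044     ] 0.13858055768255284 -0.6664684952127673
```

Emit:
{"method": "arm_command", "body": {"steps": [0.004,0.003,-0.04,-0.5,0,0,0,-0.045,0,0,0,0,-0.046,0,0,0,0,0,0,0,0,0,0,0,1,0,0,0,0,1,0,0,0,0,1,0,0,0,0,1,0,0,0,0,1,0,0,0,0,1,0,0,0,0,1], "squeeze": 15}}

```text
time_s: 10.72
tool_pos: [0.505, 0.0806, 0.0264]
tool_rot: [0.998, -0.059, 0.0, 0.0]
ft_force: [-1.4, -0.2, 6.0]
opening: 0.494
grip_force: 15.0
```

Emit:
{"method": "arm_command", "body": {"steps": [0,0,0,0,1,0,0,0.015,0,1,0,0,0.035,0,1,0,-0.015,0.03,1,1,-0.001,-0.035,0.02,1,1,-0.001,-0.045,0,1,1,-0.001,-0.05,0,1.1,1,-0.001,-0.05,0,1.1,1,-0.0015,-0.045,0,1,1,0,-0.03,0,0,1,0,-0.015,0,0,1,0,0,0,0,1,0,0,0,0,1], "squeeze": 25}}

```text
time_s: 12.35
tool_pos: [0.4995, -0.2024, 0.1261]
tool_rot: [1.0, -0.004, -0.0, -0.001]
ft_force: [1.0, 1.0, -2.1]
opening: 0.489
grip_force: 25.0
```

```bash
python3 - <<'E'
from h import *
t=env.read_camera("scene")[:,:,::-1]; cv2.imwrite("pics/s4.png",t)
s=env.get_state(); print(s["time_s"],s["tool_pos"],s["tool_rot"],s["opening"],s["ft_force"])
E
```

```text
12.4 [ 0.49953757 -0.20245294  0.12607857] [ 9.99992896e-01 -3.73580612e-03 -7.85288767e-05 -4.94997658e-04] 0.4934777336186105 [ 0.81997845 -0.07367802 -2.85924035]
```

View pics/s4.png

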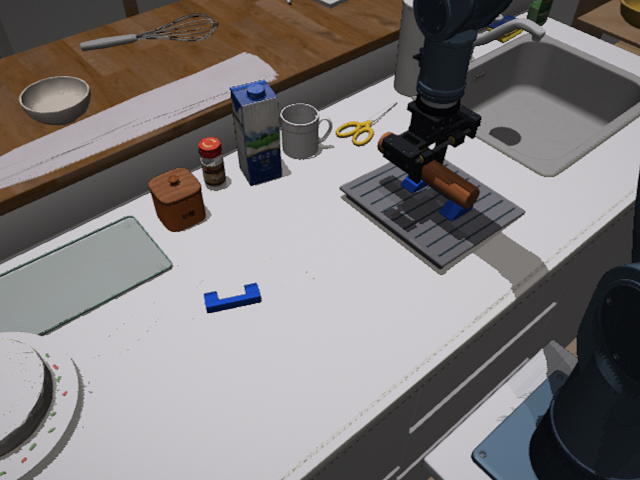

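The pin is held level above the chock's prongs at about (450,185). Now I lower it gently.

Emit:
{"method": "arm_command", "body": {"steps": [0,0,-0.03,0,1,0,0,-0.03,0,1,0,0,-0.01,0,1,0,0,-0.004,0,1,0,0,-0.002,0,1,0,0,0,0,1]}}

```text
time_s: 13.15
tool_pos: [0.4998, -0.2046, 0.0507]
tool_rot: [1.0, -0.005, 0.001, 0.0]
ft_force: [0.0, -0.3, -1.6]
opening: 0.493
grip_force: 25.0
```

Emit:
{"method": "arm_command", "body": {"steps": [0,0,-0.0015,0,1,0,-0.002,0,0,1,0,-0.002,0,0,1,0,0,0,0,1], "squeeze": 12}}

```text
time_s: 13.65
tool_pos: [0.5, -0.2086, 0.049]
tool_rot: [1.0, -0.005, 0.001, 0.0]
ft_force: [0.1, 1.9, 4.5]
opening: 0.497
grip_force: 12.0
```

Emit:
{"method": "arm_command", "body": {"steps": [0,0,0,0,0.48,0,0,0,0,0.44,0,0,0,0,0.4,0,0,0,0,0.36,0,0,0,0,0.34,0,0,0,0,0.34], "squeeze": 5}}

```text
time_s: 14.4
tool_pos: [0.4993, -0.2084, 0.0485]
tool_rot: [1.0, -0.005, -0.0, -0.0]
ft_force: [0.3, -0.6, -1.0]
opening: 0.657
grip_force: 0.0
```

Emit:
{"method": "arm_command", "body": {"steps": [0,0,0.01,0,0.34,0,0,0.02,0,0.34,0,0,0.04,0,0.34,0,0,0.05,0,0.34,0,0.05,0.03,0,0.34,0,0.06,0,0,0.34,0,0.06,0,0,0.34,0,0.06,0,0,0.34,0,0.05,0,0,0.34,0,0,0,0,0.34]}}

```text
time_s: 15.65
tool_pos: [0.499, 0.0765, 0.1995]
tool_rot: [1.0, -0.001, 0.001, -0.001]
ft_force: [-0.5, -0.0, -1.0]
opening: 0.663
grip_force: 0.0
```

```bash
python3 - <<'E'
from h import *
m=env.camera_model("top"); t=env.read_camera("top")[:,:,::-1].copy()
cv2.imwrite("pics/t5.png",np.clip(cv2.resize(t[170:370,390:590],None,fx=3,fy=3,interpolation=cv2.INTER_CUBIC)*1.3,0,255).astype('uint8'))
h=cv2.cvtColor(t,cv2.COLOR_BGR2HSV); br=cv2.inRange(h,(3,100,40),(20,255,255)); br[:180]=0;br[370:]=0;br[:,:400]=0
r=cv2.minAreaRect(big(br)); p=cv2.boxPoints(r); w=ray(m,p,.0445); print(r,w.round(4).tolist(),w.mean(0))
E
```

```text
((467.3153381347656, 263.9014892578125), (24.959487915039062, 123.91290283203125), 0.7345210313796997) [[0.3919, -0.1866, 0.0445], [0.6137, -0.1864, 0.0445], [0.6162, -0.2314, 0.0445], [0.3944, -0.2291, 0.0445]] [ 0.50407192 -0.20838413  0.0445    ]
```

View pics/t5.png

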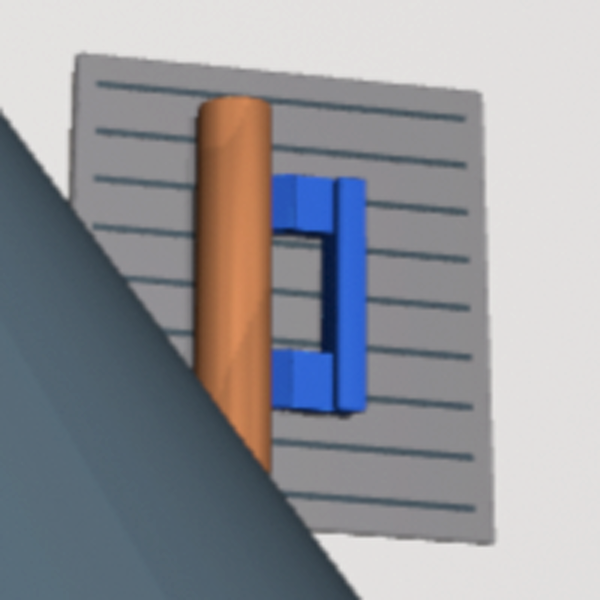

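The pin rests against both prong tips, parallel and roughly centred, at the expected y of -0.208. I'm handing the job in.

```bash
python3 -c "
from workcell import env
print(env.close_job())"
```

```text
the job is handed in; nothing more can be done
None
```

The blue chock stands square on the draining board with its prongs uphill, the pin rests released against both tips about 5 mm off centre, and I handed the job in at about 16 s; the hand-in gave no verdict.

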